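# Put the cleaned gas burners back together

## Robot

A 7-joint arm with a two-finger parallel gripper is mounted at the origin on the work surface. World frame = base frame: x ahead of the robot, y to its left, z up, the work surface at z = 0. Lengths are in m, angles in rad, forces in N, time in s.
With the tool pointing down it reaches from about 0.425 to 0.825 m from the base axis. Payload 3.6 kg.
Tool frame: the origin (TCP) lies where the fingers leave the gripper's body, on its centre line; the fingertips stand 73 mm ahead of it and the grasp point (between the pads) lies 54 mm ahead of it; x points along the fingers, y is the direction in which the jaws open and shut, and the axes are right-handed (so a half turn about x gives the same grasp; the last joint's range is limited). The gripper opens to 85 mm and grips with 20 to 120 N. Pads are 22 mm wide; open, the fingers measure 114 mm over their backs; the gripper's body (76 mm by 85 mm) begins 54 mm behind the grasp point. The pads swing forward as they close: fully open they stand 13 mm farther back than shut.
Start: joints at [1.27, 0.615, -0.013, 1.423, 0.008, 1.103, -0.04], TCP at [0.176, -0.626, 0.304] pointing down, gripper open.
Joint ranges: [-3.12, 3.12], [-0.3, 2.06], [-1.34, 1.32], [0.26, 2.42], [-1.36, 4.5], [0.01, 1.98], [-2.84, 2.84]. Speed limits (rad/s): [2.79, 2.79, 3.14, 3.14, 3.14, 3.14, 3.14].

## Interface

Orientations are given as a unit quaternion [x, y, z, w].
In Python, from station import arm, snapshot, camera_info, ticket gives the robot as it stands. Calls block until the motion is done:
- arm.movep(position, orientation): joint-space move of the TCP to a pose.
- arm.line_to(position, velocity=0.15, ori=None): straight line of the TCP; ori=None keeps the orientation; velocity is the mean speed in m/s.
- arm.move_j(angles): joint-space move.
- arm.move_gripper(opening, effort=None): opening from 0.0 (shut) to 1.0 (fully open); effort is the grip in N (None keeps the last); returns when the fingers have stopped.
- arm.pause(seconds).
- arm.ik(position, orientation): joint angles nearest the present ones, or None.
- snapshot(name): name is "scene" or "side" or "wrist"; returns the picture (480x640x3 uint8, blue, green, red); there is no depth.
- camera_info(name): a dict with "fx", "fy", "cx", "cy" (pixels), "R" (3x3) and "t" (3): a world point X has camera coordinates R X + t; the wrist camera has in their place "T_tool_cam" (4x4, takes a point from camera to tool coordinates, whose origin is the TCP and whose axes are the tool frame's). Camera axes: x right, y down, z forward; pixel columns grow to the right and rows downward; lengths in m; the calibration is good to about 2 mm. A picture is of the moment at which its call begins: read the wrist's pose just before it. camera_info takes no time and is no camera call.
A pose or a line that the arm cannot do raises arm.MotionError and nothing moves.
- ticket.finish_job(): hands the job in, once; it reports no verdict.
Readings, each from a call of its own:
- arm.read_time(): time.
- arm.read_joint_positions(): joint angles.
- arm.read_dq(): joint speeds.
- arm.read_effort(): joint torques, N m.
- arm.read_tool_pos(): TCP position.
- arm.read_eef_rot(): TCP orientation.
- arm.read_ft_force(): force on the tool from outside, world axes, zero at the start.
- arm.read_wrist_torque(): the same for the moment, N m.
- arm.read_opening(): opening from 0.0 (shut) to 1.0 (fully open).
Only numpy, scipy, OpenCV 4.12 (cv2) and the standard library are available. Lean on these libraries where they do the work, as an engineer would, in place of code of your own. Each camera call takes 0.05 s, during which the arm holds its last target.

## Task

Put the two cleaned gas burners on the hob back together. First drop both brass flame crowns, stem down, into the burner cups of their own size, large in large and small in small, until both sit home and level with no cap on yet; then set each black cap, boss down, on the crown of its own size so that it lies flat and centred. Do not push the little jet cup or the brush on the tray out of place.

Things in the scene. Friction and masses are not known exactly. Their poses are not given: they have to be found in the camera images.
- large_crown_mid (a point): Loose large flame crown of brass, upright on the tray, 62 mm diameter, 24 mm high, about 220 g. Lower 9 mm: 42 mm stem with tapered foot; above it the 15 mm high slotted ring, open on top (11 mm deep), vertical outside: grip it across. Point: its centre, 12 mm above its underside; z up its axis; yaw does not matter. Seated home, the point is 3 mm above the large cup's mouth point.
- small_crown_mid (a point): Loose small flame crown of brass, upright on the tray, 46 mm diameter, 24 mm high, about 120 g. Lower 9 mm: 26 mm stem with tapered foot; above it the 15 mm high slotted ring, open on top (11 mm deep), vertical outside: grip it across. Point: its centre, 12 mm above its underside; z up its axis; yaw does not matter. Seated home, the point is 3 mm above the small cup's mouth point.
- large_cap_mid (a point): Loose large burner cap, black disc, right way up on the tray, 66 mm diameter, 13 mm high, about 150 g. Upper 8 mm: the disc, grip its edge across; lower 5 mm: 47 mm boss with tapered foot, goes into the open top (52 mm inside) of the large crown. Point: its centre, 6.5 mm above its underside; z up; yaw does not matter. In place, the point is 13.5 mm above the crown's point.
- small_cap_mid (a point): Loose small burner cap, black disc, right way up on the tray, 49 mm diameter, 13 mm high, about 80 g. Upper 8 mm: the disc, grip its edge across; lower 5 mm: 32 mm boss with tapered foot, goes into the open top (37 mm inside) of the small crown. Point: its centre, 6.5 mm above its underside; z up; yaw does not matter. In place, the point is 13.5 mm above the crown's point.
- large_seat_mouth (a point): Fixed aluminium cup of the large burner on the black hob plate: 60 mm outside, bore 47 mm, inner floor 13 mm below the rim. Point: centre of its mouth, level with the rim (24 mm above the worktop); z up. The large crown's stem drops 9 mm in and its ring then rests on the rim. Either burner may be the nearer one.
- small_seat_mouth (a point): Fixed aluminium cup of the small burner on the black hob plate: 42 mm outside, bore 31 mm, inner floor 13 mm below the rim. Point: centre of its mouth, level with the rim (24 mm above the worktop); z up. The small crown's stem drops 9 mm in and its ring then rests on the rim. Either burner may be the nearer one.
- jet_cup: Bystander: small loose steel cup with spare brass jets, 40 mm across, 28 mm high, standing on the tray between the four burner parts. The point is the centre of its underside, on the tray floor (4 mm above the worktop; tray 325 x 265 mm with a 12 mm high rim).
- brush: Bystander: loose white cleaning brush with blue bristles, 195 mm long, 22 mm wide, 20 mm high, lying across the tray at its far edge. The point is the middle of its underside; it is long along its y.
There are look-alikes about, which are no part of the job. Leave any brown look-alike of the part that bears large_cap_mid alone.

How it is judged:
By the outcome, as a careful person would: the job done as asked, in the order asked, and still so for the second after the job is handed in, with the robot touching nothing.
It also fails if it takes over 120 s, if anything falls off the work surface, if the arm or the gripper's body presses on something with over 40 N, if the wrist force passes 120 N, or if a joint passes its speed limit or range.

## Working session

There is one attempt and no reset: what is moved stays moved. The work goes in short steps, each a Python script; the robot and the scene stay as the last script left them, time stands still between calls to the robot, and variables do not carry over. Pictures are saved under pics/ and viewed, and the job is handed in when it is done.

```bash
ls; mkdir -p pics
python3 - <<'E'
from station import arm, snapshot, camera_info, ticket
import cv2
for n in ["scene","side","wrist"]:
    cv2.imwrite(f"pics/{n}0.png",snapshot(n)); print(n,camera_info(n))
print(arm.read_time(),arm.read_tool_pos(),arm.read_eef_rot(),arm.read_opening())
E
```

```text
pics
scene {'fx': 576.9686125123462, 'fy': 576.9686125123462, 'cx': 317.60142765594816, 'cy': 237.87225652949584, 'R': array([[ 0.42176112,  0.9066329 , -0.01159087],
       [ 0.54986372, -0.26591658, -0.79179433],
       [-0.72094899,  0.32757466, -0.61067781]]), 't': array([-0.27057538, -0.31646592,  1.50443178])}
side {'fx': 503.1368516379994, 'fy': 503.1368516379994, 'cx': 316.2942235077979, 'cy': 236.4854956315747, 'R': array([[-0.90909251, -0.41639178, -0.01298796],
       [-0.25955594,  0.5905138 , -0.76414931],
       [ 0.32585506, -0.69131131, -0.64490864]]), 't': array([0.57489392, 0.19501495, 0.62339569])}
wrist {'fx': 418.83069927511485, 'fy': 418.83069927511485, 'cx': 318.4962725415615, 'cy': 238.2497552019745, 'T_tool_cam': array([[ 5.22073423e-04, -2.91594284e-01,  9.56541949e-01,
        -6.88848441e-02],
       [ 9.99999631e-01, -5.00438894e-04, -6.98347158e-04,
        -2.58801507e-04],
       [ 6.82324835e-04,  9.56541961e-01,  2.91593915e-01,
        -7.42555083e-02],
       [ 0.00000000e+00,  0.00000000e+00,  0.00000000e+00,
         1.00000000e+00]])}
0.15 [ 0.17563513 -0.62535791  0.30300171] [-0.7003869  -0.09721555  0.70059098 -0.09581028] 0.9993049421448791
```

View pics/scene0.png

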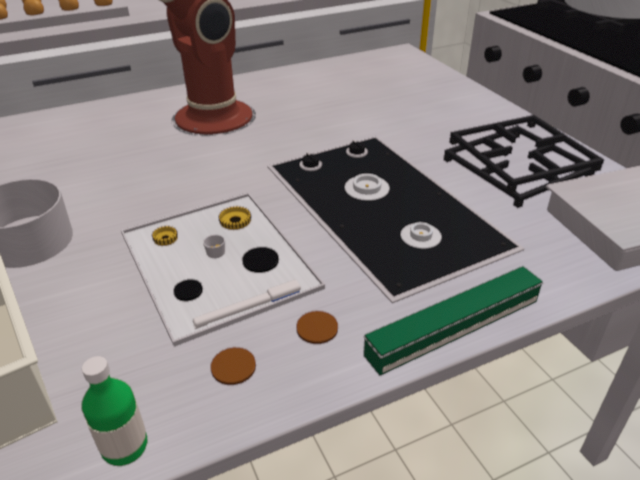

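View pics/side0.png

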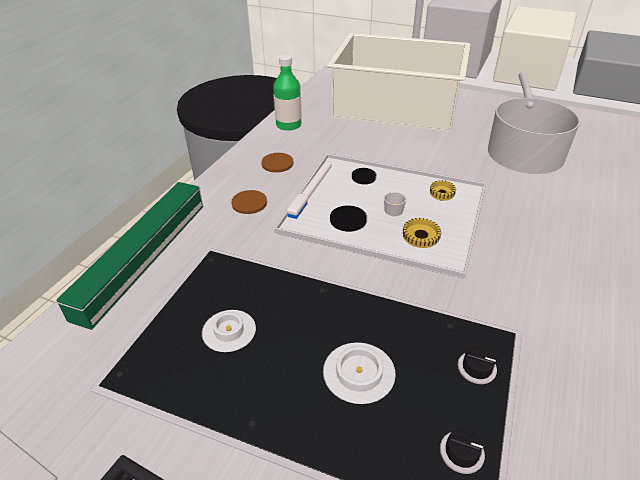

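View pics/wrist0.png

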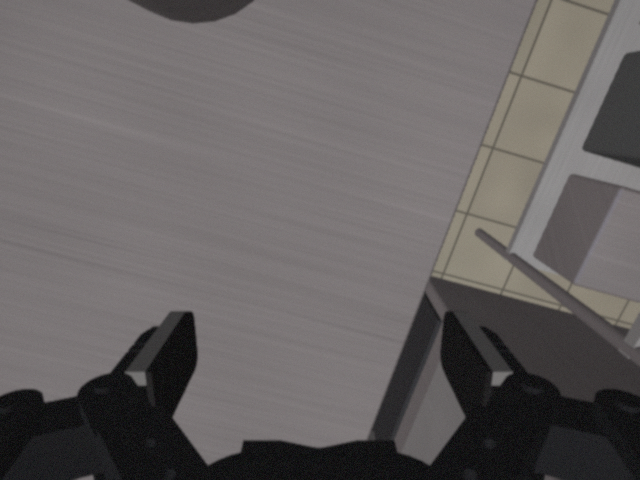

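The scene view shows the large crown at (235,217), the small crown at (165,235), the jet cup at (214,246), the large cap at (260,260) and the small cap at (188,290). The cups are at (367,184) large and (421,232) small. The side view agrees: the brown discs are decoys outside the tray. I'll cast rough rays now and refine them with the wrist camera.

```bash
cat > h.py <<'E'
from station import arm, snapshot, camera_info, ticket
import cv2, numpy as np
from scipy.spatial.transform import Rotation as Ro
def ray(ci,uv,T=None):
    d=np.array([(uv[0]-ci['cx'])/ci['fx'],(uv[1]-ci['cy'])/ci['fy'],1.])
    if T is not None: return T[:3,3],T[:3,:3]@d
    R=np.array(ci['R']);return -R.T@np.array(ci['t']),R.T@d
def onplane(ci,uv,z,T=None):
    o,d=ray(ci,uv,T); return o+d*(z-o[2])/d[2]
def wristT():
    p=np.array(arm.read_tool_pos());q=arm.read_eef_rot()
    T=np.eye(4);T[:3,:3]=Ro.from_quat(q).as_matrix();T[:3,3]=p
    return T@np.array(camera_info('wrist')['T_tool_cam'])
def ori(yaw):  # tool x down, tool y (jaw axis) at yaw in world
    x=np.array([0,0,-1.]);y=np.array([np.cos(yaw),np.sin(yaw),0]);z=np.cross(x,y)
    return Ro.from_matrix(np.column_stack([x,y,z])).as_quat()
E
python3 - <<'E'
from h import *
P={'lcrown':((235,214),(421,228),.028),'scrown':((165,233),(443,187),.028),'lcap':((260,259),(348,217),.017),'scap':((188,289),(364,175),.017),'lseat':((367,181),(359,364),.024),'sseat':((421,229),(228,326),.024),'jet':((214,241),(395,198),.032),'brushend':((197,320),(328,165),.02),'brushend2':((298,292),(293,212),.02),'trayc':((244,198),(484,184),.012),'tc2':((124,235),(330,156),.012),'tc3':((176,333),(278,231),.012),'tc4':((322,284),(465,272),.012)}
for k,(a,b,z) in P.items():
    print(k,onplane(camera_info('scene'),a,z).round(3),onplane(camera_info('side'),b,z).round(3))
R=Ro.from_quat(arm.read_eef_rot()).as_matrix();print(R.round(2), np.arctan2(R[1,1],R[0,1]))
q=arm.read_eef_rot()
for p in [(.5,.1),(.6,.3)]:
  for a in np.arange(-180,180,30):
    s=arm.ik([*p,.2],ori(np.radians(a))); print(p,a,None if s is None else np.round(s,2))
E
```

```text
lcrown [ 0.484 -0.101  0.028] [ 0.488 -0.103  0.028]
scrown [ 0.485 -0.236  0.028] [ 0.483 -0.236  0.028]
lcap [ 0.619 -0.101  0.017] [ 0.615 -0.096  0.017]
scap [ 0.64  -0.236  0.017] [ 0.636 -0.231  0.017]
lseat [0.485 0.187 0.024] [0.487 0.188 0.024]
sseat [0.675 0.196 0.024] [0.672 0.203 0.024]
jet [ 0.553 -0.163  0.032] [ 0.552 -0.162  0.032]
brushend [ 0.719 -0.242  0.02 ] [ 0.713 -0.232  0.02 ]
brushend2 [ 0.729 -0.076  0.02 ] [ 0.708 -0.066  0.02 ]
trayc [ 0.416 -0.06   0.012] [ 0.418 -0.301  0.012]
tc2 [ 0.436 -0.305  0.012] [ 0.728 -0.278  0.012]
tc3 [ 0.724 -0.278  0.012] [ 0.712 -0.018  0.012]
tc4 [ 0.72  -0.028  0.012] [ 0.4   -0.046  0.012]
[[-0.    0.27 -0.96]
 [ 0.   -0.96 -0.27]
 [-1.   -0.    0.  ]] -1.2969617016609756
(0.5, 0.1) -180 [ 0.44  0.82 -1.15  1.93  0.89  1.03  2.02]
(0.5, 0.1) -150 [-0.33  0.54  0.14  1.95 -0.12  0.66 -2.74]
(0.5, 0.1) -120 [-0.25  0.54  0.01  1.95 -0.01  0.66 -2.33]
(0.5, 0.1) -90 [-0.14  0.54 -0.14  1.94  0.12  0.66 -1.93]
(0.5, 0.1) -60 [-0.02  0.56 -0.32  1.94  0.27  0.69 -1.55]
(0.5, 0.1) -30 [ 0.06  0.57 -0.45  1.94  0.37  0.71 -1.
[... 358 characters left out ...]
 0.3) -180 [ 0.04  1.02 -1.15  1.45  0.94  1.29  1.94]
(0.6, 0.3) -150 [-1.02  1.02  1.13  1.49 -0.95  1.25 -2.37]
(0.6, 0.3) -120 [-0.43  0.75 -0.12  1.47  0.1   0.93 -2.67]
(0.6, 0.3) -90 [-0.38  0.76 -0.21  1.47  0.18  0.94 -2.21]
(0.6, 0.3) -60 [-0.31  0.77 -0.34  1.47  0.29  0.95 -1.77]
(0.6, 0.3) -30 [-0.22  0.8  -0.52  1.46  0.44  1.   -1.37]
(0.6, 0.3) 0 [-0.14  0.84 -0.67  1.46  0.57  1.05 -0.94]
(0.6, 0.3) 30 [-0.09  0.87 -0.79  1.46  0.66  1.09 -0.49]
(0.6, 0.3) 60 [-0.06  0.9  -0.88  1.46  0.73  1.13 -0.02]
(0.6, 0.3) 90 [-0.03  0.92 -0.94  1.46  0.78  1.16  0.47]
(0.6, 0.3) 120 [ 0.04  1.02 -1.15  1.45  0.94  1.29  0.89]
(0.6, 0.3) 150 [ 0.04  1.02 -1.15  1.45  0.94  1.29  1.42]
```

```bash
cat >> h.py <<'E'
def best(p,yaw):
    j0=np.array(arm.read_joint_positions());c=[]
    for k in (-np.pi,0,np.pi):
        y=yaw+k
        s=arm.ik(list(p),ori(y))
        if s is not None: c.append((np.abs(np.array(s)-j0).max(),y))
    return ori(min(c)[1])
E
python3 - <<'E'
from h import *
import pickle
V={}
for n,p,y in [('lcrown',(.486,-.102),45),('scrown',(.484,-.236),-45),('scap',(.638,-.233),45),('lcap',(.617,-.099),-45),('sseat',(.673,.2),45),('lseat',(.486,.188),45)]:
    P=[*p,.2]
    arm.movep(P,best(P,np.radians(y)))
    T=wristT(); im=snapshot('wrist'); V[n]=(T,im); cv2.imwrite(f'pics/w_{n}.png',im)
    print(n,arm.read_time(),np.round(arm.read_joint_positions(),2))
pickle.dump(V,open('V.pkl','wb'))
m=np.vstack([np.hstack([cv2.resize(V[n][1],(266,200)) for n in g]) for g in (('lcrown','scrown','scap'),('lcap','sseat','lseat'))])
cv2.imwrite('pics/tour.png',m)
E
```

```text
lcrown 2.4083 [ 0.54  0.58 -0.56  1.97  0.46  0.72  0.48]
scrown 3.375 [ 0.5   0.58 -0.13  1.87  0.11  0.71 -0.48]
scap 4.5333 [ 0.62  0.82 -0.58  1.44  0.49  1.03  0.72]
lcap 5.6083 [ 0.64  0.87 -0.95  1.6   0.78  1.09  1.82]
sseat 7.1583 [-0.05  0.85 -0.53  1.36  0.45  1.06  0.13]
lseat 7.9833 [-0.05  0.61 -0.55  1.9   0.46  0.76 -0.07]
```

View pics/tour.png

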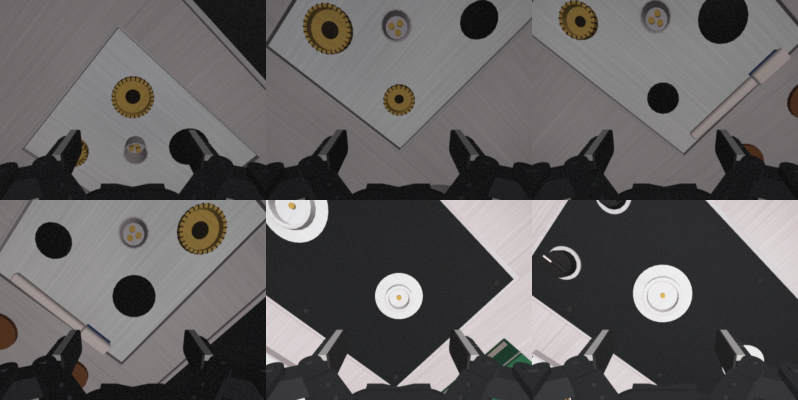

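View pics/w_lcrown.png

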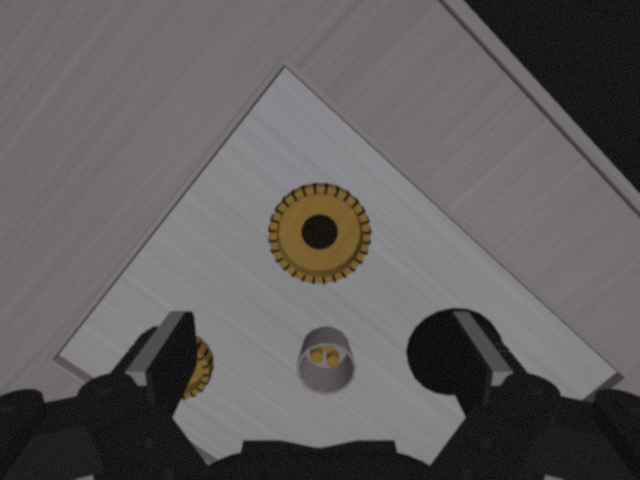

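View pics/w_lseat.png

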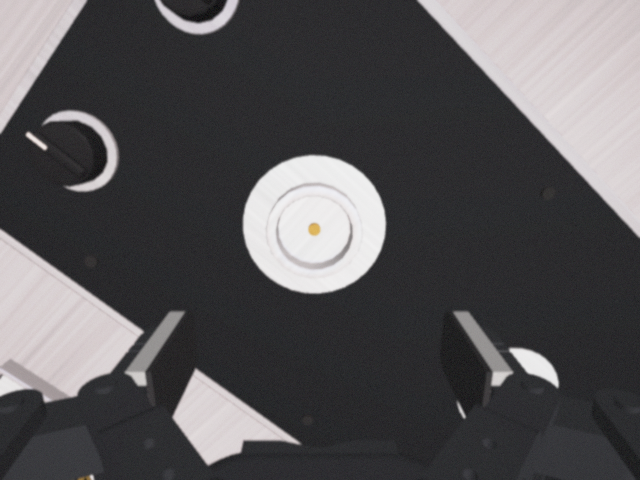

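The wrist views show every part centred at about (320,230), and the cup rims show up faintly on white flanges. I'll enhance the cup images.

Run:
```python
from h import *
import pickle
V=pickle.load(open('V.pkl','rb'))
o=[]
for n in('lseat','sseat'):
    g=cv2.cvtColor(V[n][1],cv2.COLOR_BGR2GRAY)[145:305,235:395]
    g=np.clip((g.astype(float)-150)*2.4,0,255).astype(np.uint8)
    o.append(cv2.resize(g,(400,400),interpolation=cv2.INTER_CUBIC))
s=snapshot('side'); g=cv2.cvtColor(s,cv2.COLOR_BGR2GRAY)[300:420,190:410]
cv2.imwrite('pics/seats.png',np.hstack(o))
```

```text
(no output)
```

View pics/seats.png

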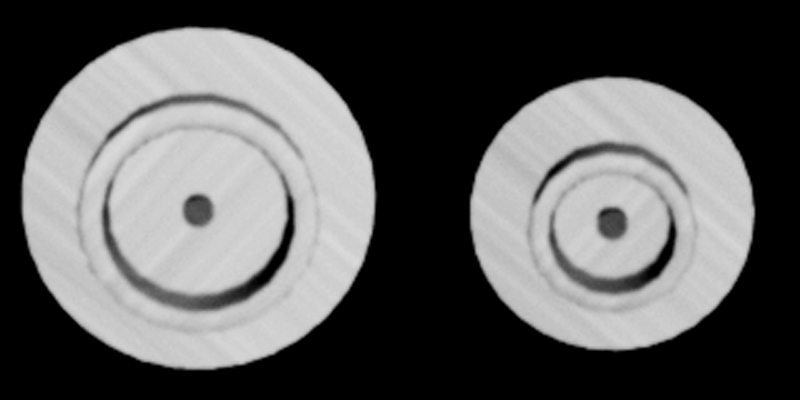

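In both cups the mouth (outer boundary of the dark crescent) is clear: the large bore centre is at about pixel (314.4,232.2) and the small at about (320.3,237.8). The bore widths match 47 and 31 mm. Next I'll mask the crowns and caps and cross-check the results.

```bash
cat >> h.py <<'E'
def blob(im,kind,near):
    hsv=cv2.cvtColor(im,cv2.COLOR_BGR2HSV)
    if kind=='y': m=cv2.inRange(hsv,(12,90,40),(35,255,255))
    else: m=(im.max(axis=2)<50).astype(np.uint8)*255
    m=cv2.morphologyEx(m,cv2.MORPH_CLOSE,np.ones((5,5)) if kind=='y' else np.ones((3,3)))
    cs,_=cv2.findContours(m,cv2.RETR_EXTERNAL,cv2.CHAIN_APPROX_NONE)
    cs=[c for c in cs if cv2.contourArea(c)>300]
    c=min(cs,key=lambda c:np.hypot(*(np.array(cv2.minEnclosingCircle(c)[0])-near)))
    return cv2.fitEllipse(cv2.convexHull(c))
E
python3 - <<'E'
from h import *
import pickle
V=pickle.load(open('V.pkl','rb'));ci=camera_info('wrist')
O={}
for n,k,z in [('lcrown','y',.0205),('scrown','y',.0205),('lcap','k',.013),('scap','k',.013)]:
    T,im=V[n]; e=blob(im,k,(320,235)); p=onplane(ci,e[0],z,T)
    dep=(T[:3,:3].T@(p-T[:3,3]))[2]
    print(n,np.round(e[0],1),'diam mm',np.round(np.array(e[1])*dep/ci['fx']*1000,1),p.round(4)); O[n]=p
for n,uv in [('lseat',(314.4,232.2)),('sseat',(320.3,237.8))]:
    p=onplane(ci,uv,.024,V[n][0]);print(n,p.round(4));O[n]=p
pickle.dump(O,open('O.pkl','wb'))
for c,nr in [('scene',{'lcrown':('y',(235,217)),'scrown':('y',(165,235)),'lcap':('k',(260,260)),'scap':('k',(188,290))}),('side',{'lcrown':('y',(421,232)),'scrown':('y',(443,190)),'lcap':('k',(348,218)),'scap':('k',(364,176))})]:
    im=cv2.imread(f'pics/{c}0.png')
    for n,(k,uv) in nr.items():
        e=blob(im,k,uv);print(c,n,np.round(e[0],1),onplane(camera_info(c),e[0],.0205 if k=='y' else .013).round(4))
E
```

```text
lcrown [319.1 233. ] diam mm [60.7 62. ] [ 0.4847 -0.1016  0.0205]
scrown [319.7 239.7] diam mm [45.3 45.7] [ 0.4827 -0.2369  0.0205]
lcap [321.9 230.2] diam mm [62.8 64.4] [ 0.614  -0.0995  0.013 ]
scap [314.9 235. ] diam mm [46.6 47.4] [ 0.6365 -0.2349  0.013 ]
lseat [0.4839 0.1888 0.024 ]
sseat [0.6738 0.1994 0.024 ]
scene lcrown [234.5 217.4] [ 0.4839 -0.1027  0.0205]
scene scrown [164.6 235.3] [ 0.4816 -0.2374  0.0205]
scene lcap [260.1 259.5] [ 0.6155 -0.0999  0.013 ]
scene scap [187.7 289.9] [ 0.6373 -0.2362  0.013 ]
side lcrown [421.1 232.5] [ 0.4864 -0.1012  0.0205]
side scrown [442.2 190. ] [ 0.4841 -0.2365  0.0205]
side lcap [347.7 218. ] [ 0.6162 -0.0976  0.013 ]
side scap [347.7 218. ] [ 0.6162 -0.0976  0.013 ]
```

The wrist, scene and side positions agree to within 2 mm. Next is the large crown: go down and check finger height before closing.

Run:
```python
from h import *
import pickle
O=pickle.load(open('O.pkl','rb'));p=O['lcrown']
q=best([p[0],p[1],.16],np.radians(45))
arm.movep([p[0],p[1],.16],q)
arm.move_gripper(.92,effort=30)
arm.line_to([p[0],p[1],.079],.08)
print(arm.read_time(),arm.read_ft_force(),arm.read_tool_pos())
s=snapshot('side');cv2.imwrite('pics/s1.png',cv2.resize(s[130:290,330:530],(800,640))[:600])
cv2.imwrite('pics/w1.png',snapshot('wrist'))
```

```text
10.5583 [0.31127163 0.84639736 0.46805292] [ 0.48498777 -0.10161289  0.07939136]
```

View pics/s1.png

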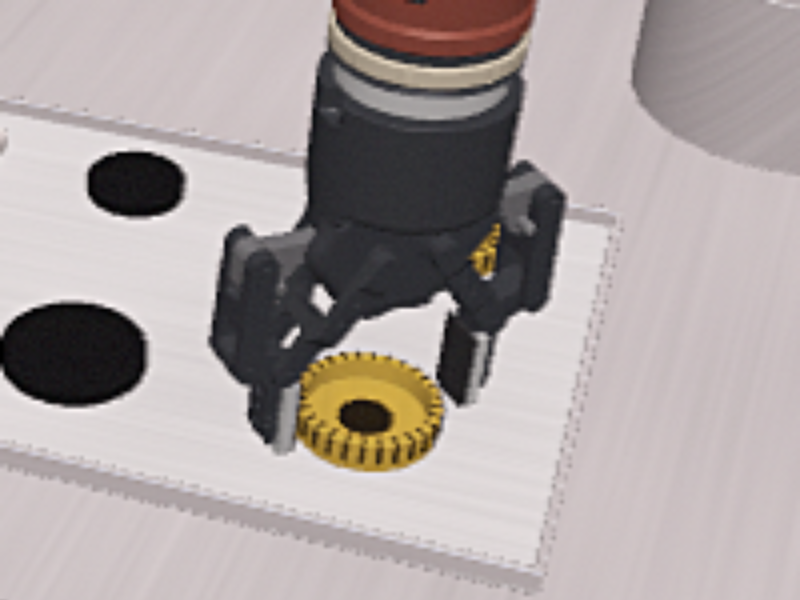

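View pics/w1.png

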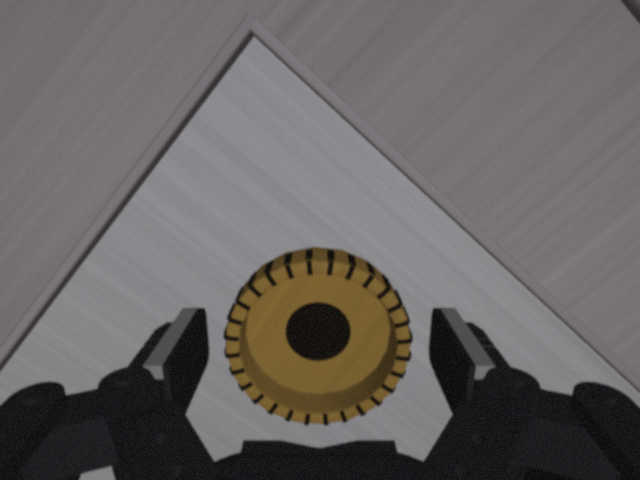

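Run:
```python
from h import *
ci=camera_info('side');R=np.array(ci['R']);t=np.array(ci['t'])
for z in (0,.004,.008,.012,.016,.02,.024,.028):
    for xy in ((.5045,-.0662),):
        c=R@np.array([*xy,z])+t; u=c[0]/c[2]*ci['fx']+ci['cx'];v=c[1]/c[2]*ci['fy']+ci['cy']; print(z,round((u-330)*4),round((v-130)*4))
```

```text
0 292 486
0.004 293 479
0.008 294 472
0.012 295 464
0.016 296 457
0.02 297 450
0.024 298 442
0.028 299 435
```

Run:
```python
from h import *
p=arm.read_tool_pos()
arm.line_to([p[0],p[1],.077],.05)
arm.move_gripper(0.5,effort=40)
print(arm.read_opening(),arm.read_opening()*85,arm.read_ft_force())
s=snapshot('side');cv2.imwrite('pics/s2a.png',cv2.resize(s[180:270,370:490],(800,600)))
arm.line_to([p[0],p[1],.16],.1)
print(arm.read_opening(),arm.read_ft_force(),arm.read_time())
T=wristT();im=snapshot('wrist');cv2.imwrite('pics/w2.png',im)
```

```text
0.7053977940603695 59.95881249513141 [-1.00051709 -1.03333768  4.99432832]
0.705306459978311 [-0.41953454  0.20405075 -2.13213636] 12.2417
```

View pics/s2a.png

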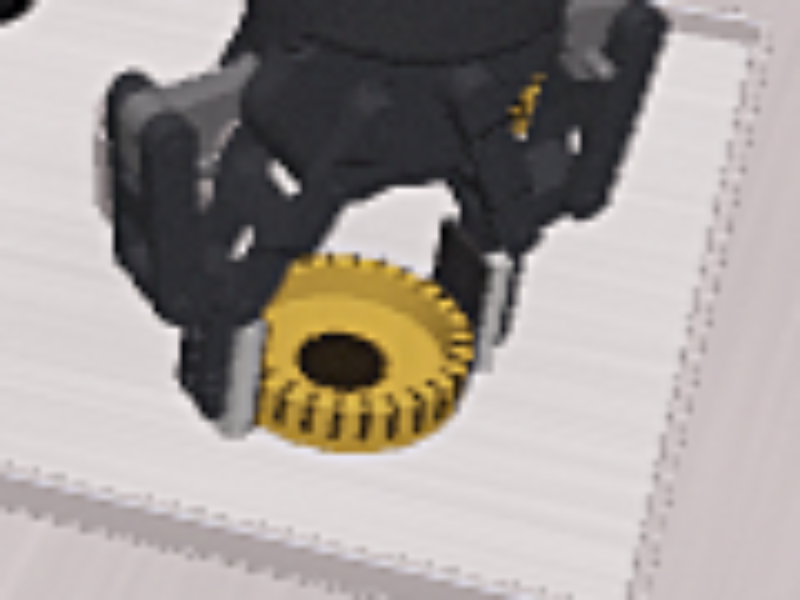

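View pics/w2.png

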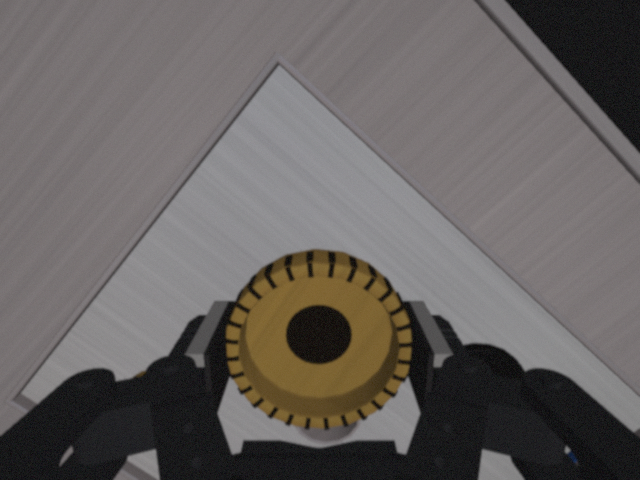

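The large crown is held level between the pads. Now I'll compute the held centre in the image and place it.

```bash
cat >> h.py <<'E'
def heldcentre(kind,near,zoff):
    T=wristT();im=snapshot('wrist');e=blob(im,kind,near);t=np.array(arm.read_tool_pos())
    p=onplane(camera_info('wrist'),e[0],t[2]+zoff,T)
    return p[:2]-t[:2],e,im
def rotd(d,q0,q1): # offset in world at q0 -> q1
    return (Ro.from_quat(q1)*Ro.from_quat(q0).inv()).apply([d[0],d[1],0])[:2]
def place(seat,off,zt,yaw,fz=12,ztravel=.16):
    q0=arm.read_eef_rot()
    q=best([*seat[:2],ztravel],yaw); d=rotd(off,q0,q)
    xy=np.array(seat[:2])-d
    arm.movep([*xy,ztravel],q)
    arm.line_to([*xy,zt+.012],.1)
    arm.pause(.1); f0=np.array(arm.read_ft_force()); 
    for z in np.arange(zt+.010,zt-1e-6,-.002):
        arm.line_to([*xy,z],.03); f=np.array(arm.read_ft_force())-f0
        print('z',round(z,4),f.round(1))
        if np.linalg.norm(f)>fz: print('contact'); break
    return xy
E
python3 - <<'E'
from h import *
import pickle
O=pickle.load(open('O.pkl','rb'))
off,e,im=heldcentre('y',(319,340),-.073+.0165)
print(off,np.round(e[0],1),np.round(e[1]))
place(O['lseat'],off,.0895,np.radians(45))
print(arm.read_time())
s=snapshot('side');cv2.imwrite('pics/s3.png',cv2.resize(s[290:410,280:440],(800,600)))
E
```

```text
[-0.00067436  0.00044211] [318.6 339.8] [177. 188.]
z 0.0995 [ 0.6 -0.5 -0.1]
z 0.0975 [0.5 0.3 0.5]
z 0.0955 [ 0.6  0.1 -1. ]
z 0.0935 [ 0.1 -1.2  0.5]
z 0.0915 [ 0.5 -0.7  0.3]
z 0.0895 [ 0.3 -0.9 -0.7]
15.7917
```

View pics/s3.png

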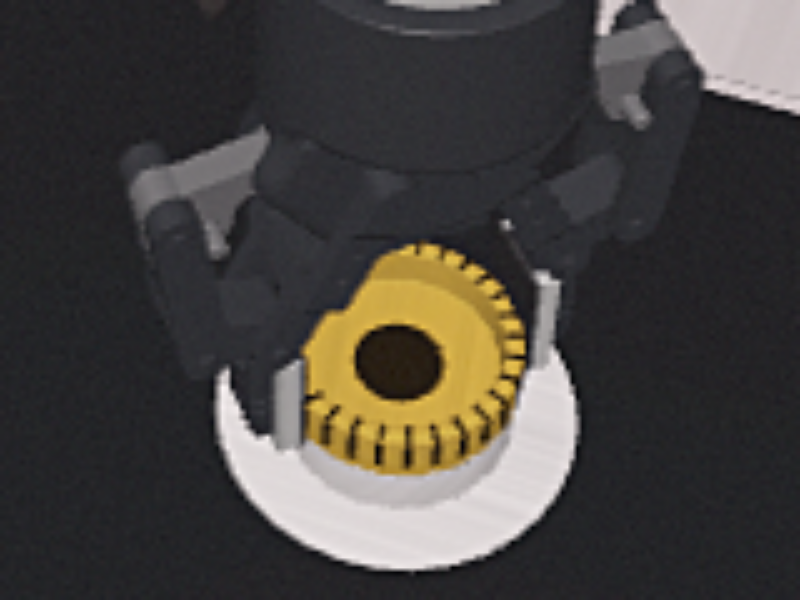

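The large crown is in the cup with no contact force and about 1.5 mm above home. I'll release it, then pick the small crown.

Run:
```python
from h import *
import pickle
O=pickle.load(open('O.pkl','rb'))
arm.move_gripper(.9); t=arm.read_tool_pos()
arm.line_to([t[0],t[1],.2],.15)
T=wristT();im=snapshot('wrist');cv2.imwrite('pics/w4.png',im);s=snapshot('side');cv2.imwrite('pics/s4.png',cv2.resize(s[290:410,280:440],(800,600)))
e=blob(im,'y',(320,235));print(e,onplane(camera_info('wrist'),e[0],.0315,T).round(4),O['lseat'])
p=O['scrown']
q=best([p[0],p[1],.16],np.radians(-45))
arm.movep([p[0],p[1],.16],q)
arm.move_gripper(.74,effort=40)
arm.line_to([p[0],p[1],.079],.1)
arm.move_gripper(.3,effort=40)
print(arm.read_opening()*85,arm.read_ft_force())
arm.line_to([p[0],p[1],.16],.1)
off,e,im=heldcentre('y',(319,340),-.075+.0165);print(off,e,arm.read_time())
cv2.imwrite('pics/w5.png',im)
```

```text
((319.21002197265625, 241.85447692871094), (102.96943664550781, 104.73193359375), 94.35181427001953) [0.4842 0.1886 0.0315] [0.48387442 0.18880742 0.024     ]
44.644246824907604 [-1.10382677 -0.10289543  5.29525906]
[-0.00020394  0.00064853] ((318.1485595703125, 336.46905517578125), (133.87693786621094, 136.77171325683594), 94.16870880126953) 21.275
```

View pics/s4.png

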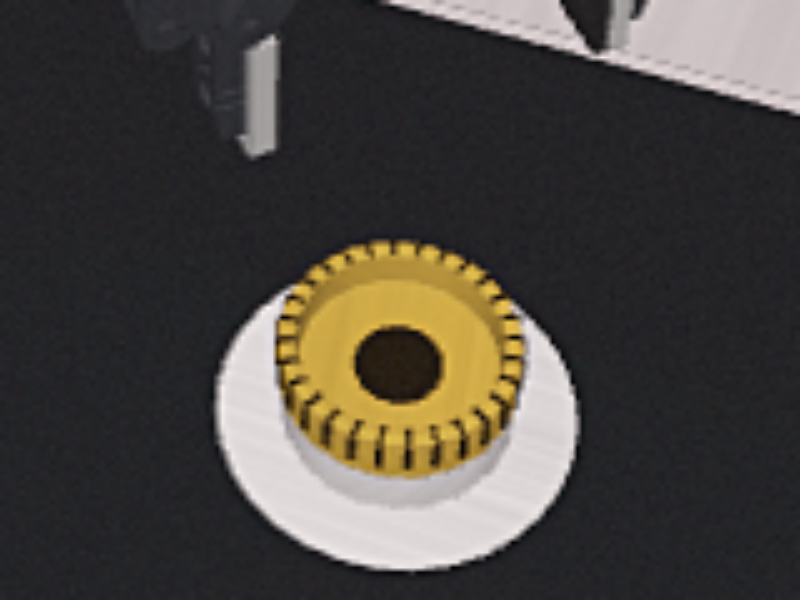

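View pics/w5.png

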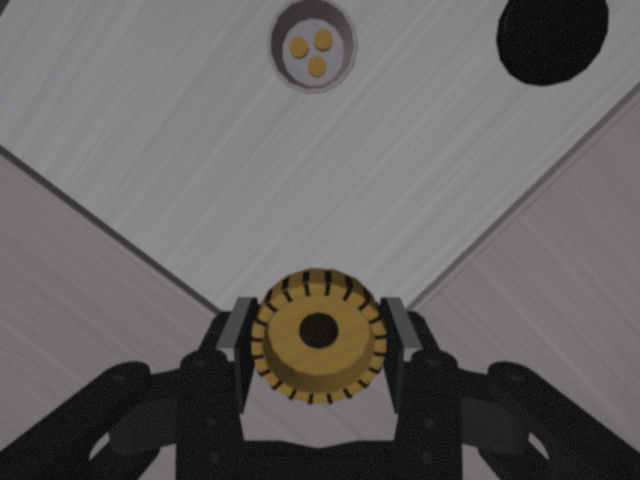

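The large crown sits level, with its centre within 0.4 mm of the cup's. The small crown is held level, so next it goes into its cup.

Run:
```python
from h import *
import pickle
O=pickle.load(open('O.pkl','rb'))
place(O['sseat'],np.array([-.0002,.00065]),.0915,np.radians(-45))
arm.move_gripper(.75); t=arm.read_tool_pos()
arm.line_to([t[0],t[1],.2],.15)
T=wristT();im=snapshot('wrist');s=snapshot('side');cv2.imwrite('pics/s6.png',cv2.resize(s[270:420,200:400],(800,600)))
e=blob(im,'y',(320,235));print(e,onplane(camera_info('wrist'),e[0],.0315,T).round(4),O['sseat'])
cv2.imwrite('pics/w6.png',im)
print(arm.read_time())
```

```text
z 0.1015 [-0.7 -1.  -0.4]
z 0.0995 [-1.2 -0.3 -1.4]
z 0.0975 [-0.4 -1.  -1.3]
z 0.0955 [-0.6 -0.7 -0.2]
z 0.0935 [-1.1 -1.6 -1.3]
z 0.0915 [-0.8 -0.4 -0.9]
((319.0279541015625, 241.18142700195312), (76.99683380126953, 77.69752502441406), 23.922061920166016) [0.6735 0.1989 0.0315] [0.67381518 0.19935853 0.024     ]
26.625
```

View pics/s6.png

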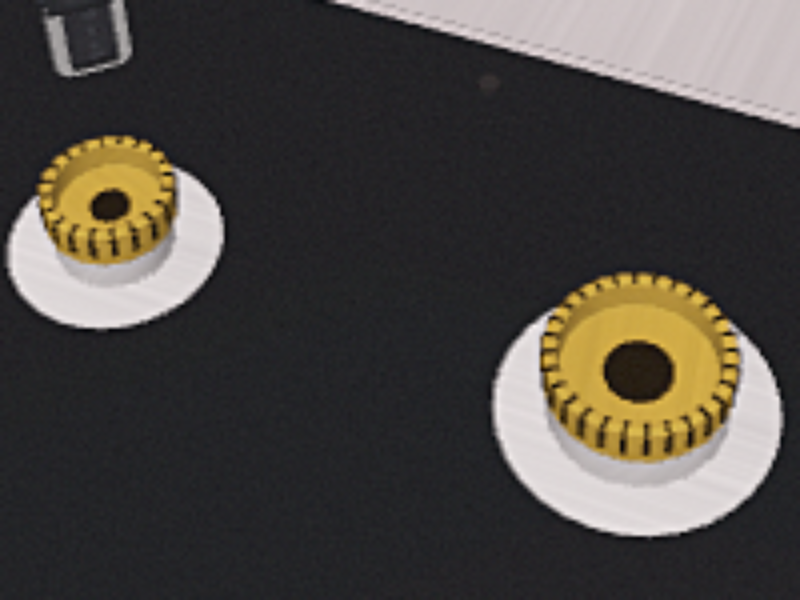

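View pics/w6.png

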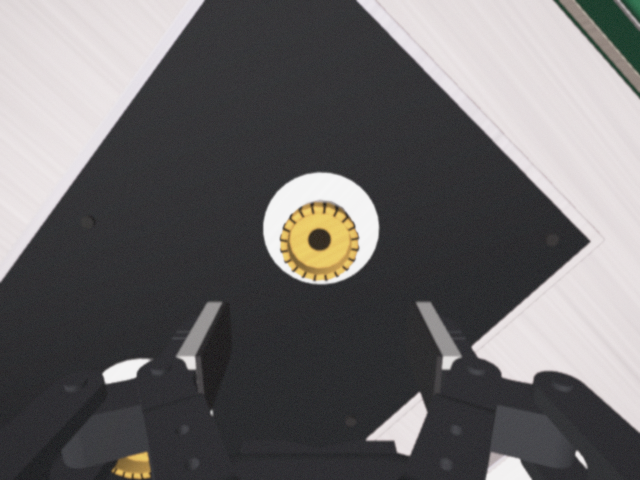

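Both crowns are home and level, with the small one's centre within 0.6 mm of its cup's. Next I'll work out the fingertip height at grip, then pick the large cap.

Run:
```python
from h import *
import pickle
ci=camera_info('side');R=np.array(ci['R']);t=np.array(ci['t'])
for z in (0,.004,.008,.012,.016):
    c=R@np.array([.4991,-.0719,z])+t; print(z,round(c[0]/c[2]*ci['fx']+ci['cx'],1),round(c[1]/c[2]*ci['fy']+ci['cy'],1))
O=pickle.load(open('O.pkl','rb'));p=O['lcap']
arm.movep([p[0],p[1],.16],best([p[0],p[1],.16],np.radians(-45)))
arm.move_gripper(.95,effort=40)
arm.line_to([p[0],p[1],.076],.1)
s=snapshot('side');cv2.imwrite('pics/s7.png',cv2.resize(s[140:260,280:440],(800,600)))
print(arm.read_ft_force(),arm.read_tool_pos(),arm.read_time())
```

```text
0 407.3 250.3
0.004 407.5 248.5
0.008 407.8 246.7
0.012 408.0 244.9
0.016 408.3 243.1
[ 0.50511507 -0.07386063  0.95026619] [ 0.61464892 -0.09955283  0.07683924] 29.1583
```

View pics/s7.png

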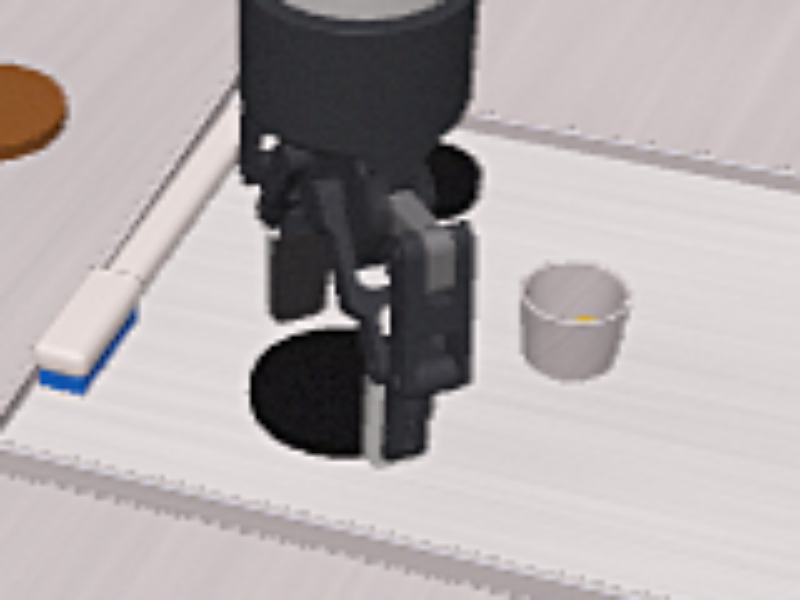

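The fingertips reach about 66 mm ahead of the TCP at this width, so TCP z = 0.0725 puts them at about 7 mm, across the disc edge.

```bash
cat > pickcap.py <<'E'
from h import *
import pickle
def grab(z,close):
    t=arm.read_tool_pos(); f0=np.array(arm.read_ft_force())
    arm.line_to([t[0],t[1],z],.04)
    print('f',(np.array(arm.read_ft_force())-f0).round(1))
    arm.move_gripper(close,effort=40)
    zz=arm.read_tool_pos()[2]
    print('w',arm.read_opening()*85,arm.read_ft_force(),'z',zz)
    arm.line_to([t[0],t[1],.16],.1)
    print(arm.read_opening()*85)
    return zz
E
python3 - <<'E'
from pickcap import *
zz=grab(.0725,.6)
im=snapshot('wrist');cv2.imwrite('pics/w8.png',im)
s=snapshot('side');cv2.imwrite('pics/s8.png',cv2.resize(s[80:230,280:480],(800,600)));print(arm.read_time())
E
```

```text
f [-0.8 -0.8 -0.5]
w 63.94116020913732 [-1.46812952  0.15007605  5.98767005] z 0.07336520101655641
63.204269690591
30.8417
```

View pics/w8.png

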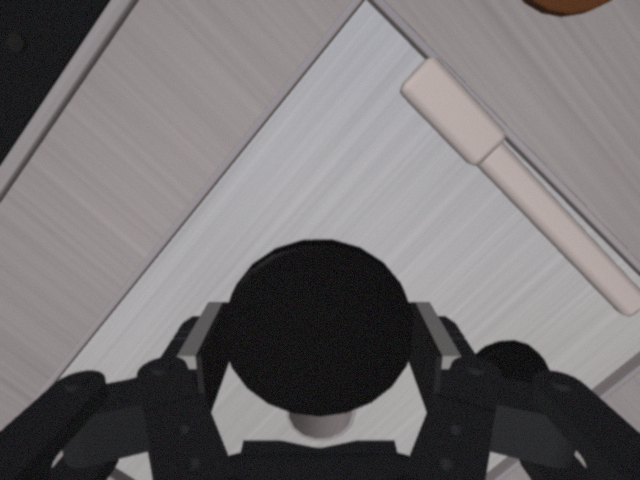

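View pics/s8.png

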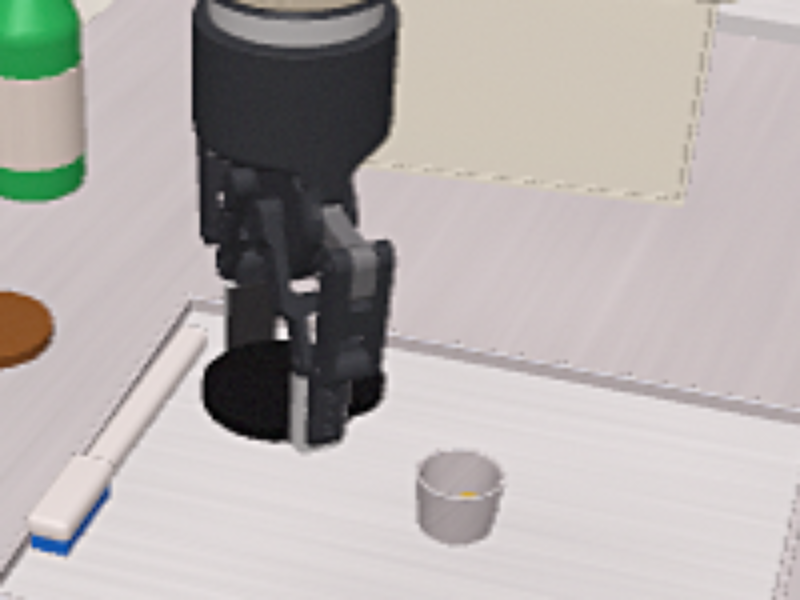

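The large cap is held flat, with its outline at x 228–413 and y 240–415, so the centre is about (320.5,327.5). The jet cup and brush are undisturbed. Place it on the large crown.

Run:
```python
from pickcap import *
t=np.array(arm.read_tool_pos());off=(onplane(camera_info('wrist'),(320.5,327.5),t[2]-.0604,wristT())-t)[:2];print(off)
place((.4841,.1887),off,.1044,np.radians(-45),fz=8)
s=snapshot('side');cv2.imwrite('pics/s9.png',cv2.resize(s[290:410,280:440],(800,600)));print(arm.read_time(),arm.read_tool_pos())
cv2.imwrite('pics/w9.png',snapshot('wrist'))
```

```text
[0.00207765 0.00183569]
z 0.1144 [-0.1  1.1 -0.2]
z 0.1124 [ 0.7 -0.3 -0.5]
z 0.1104 [ 0.6 -1.2  0.2]
z 0.1084 [ 0.4  0.2 -0.1]
z 0.1064 [0.3 0.1 0.1]
z 0.1044 [ 1.7 -1.4 -0.3]
34.275 [0.48226527 0.18676191 0.10438727]
```

View pics/s9.png

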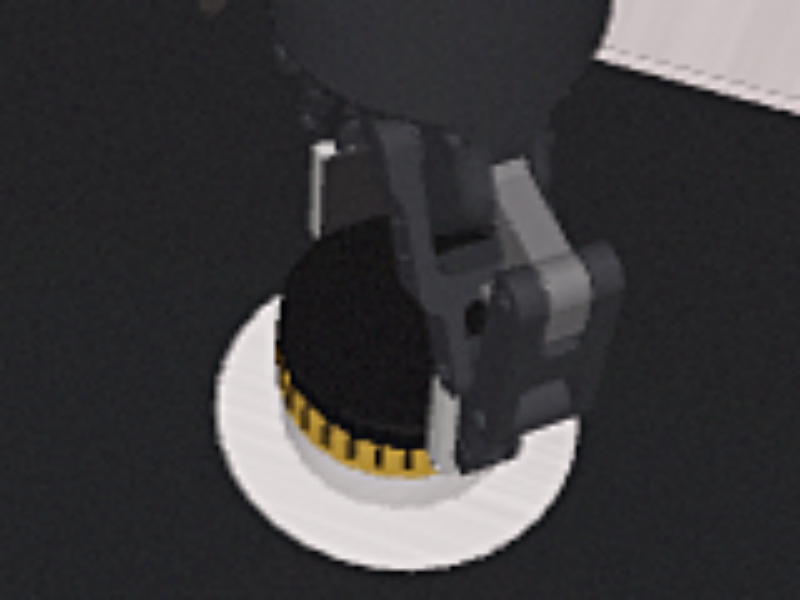

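View pics/w9.png

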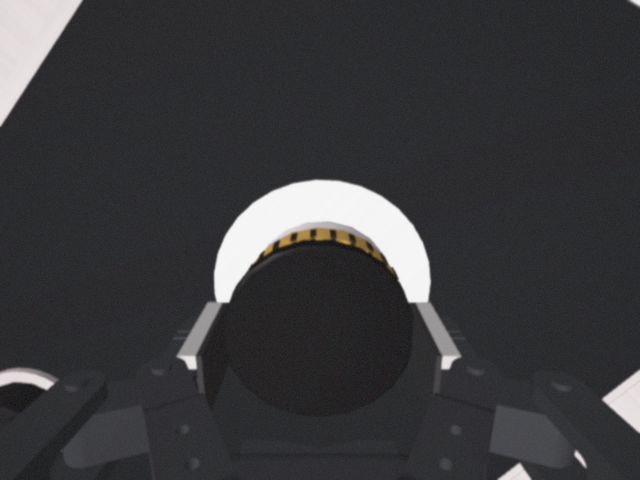

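There is no contact force and the boss is inside the crown. Release and check.

Run:
```python
from pickcap import *
arm.move_gripper(.95); t=arm.read_tool_pos()
arm.line_to([t[0],t[1],.2],.15)
T=wristT();im=snapshot('wrist');cv2.imwrite('pics/w10.png',im)
pickle.dump((T,im),open('w10.pkl','wb'))
s=snapshot('side');cv2.imwrite('pics/s10.png',cv2.resize(s[290:410,280:440],(800,600)));print(arm.read_time())
```

```text
35.525
```

View pics/s10.png

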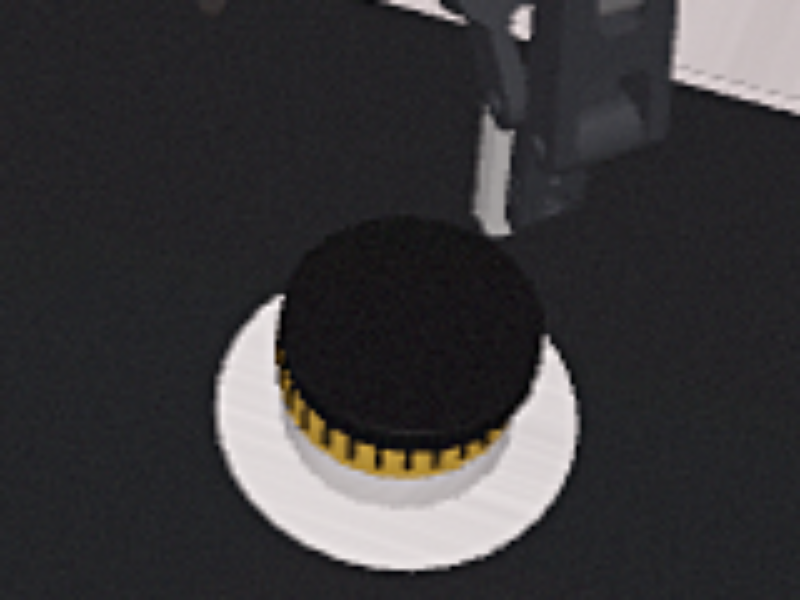

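View pics/w10.png

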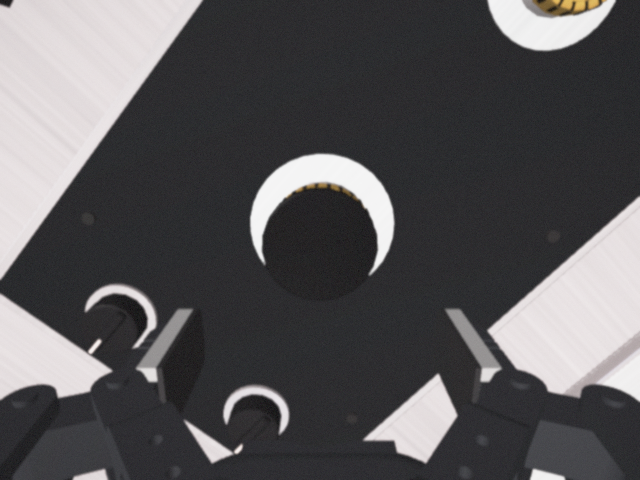

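The side view shows the cap's outline centre about 2 mm to the image right of the crown's, i.e. toward -x. I took the midpoint of a tilted ellipse as the centre, which ignores perspective. I'll redo the measurement by casting the top-face arc points onto their plane and fitting a circle.

```bash
cat >> h.py <<'E'
from scipy.optimize import least_squares
def arcfit(ci,pts,z,r,T=None):
    P=np.array([onplane(ci,p,z,T)[:2] for p in pts])
    f=lambda x:np.hypot(P[:,0]-x[0],P[:,1]-x[1])-r
    s=least_squares(f,[*P.mean(0)],loss='soft_l1',f_scale=.0005)
    s2=least_squares(lambda x:np.hypot(P[:,0]-x[0],P[:,1]-x[1])-x[2],[*s.x,r])
    return s.x,np.sqrt((s.fun**2).mean()),s2.x
def cont(im,kind,near,thr=50):
    hsv=cv2.cvtColor(im,cv2.COLOR_BGR2HSV)
    m=cv2.inRange(hsv,(12,90,40),(35,255,255)) if kind=='y' else (im.max(axis=2)<thr).astype(np.uint8)*255
    m=cv2.morphologyEx(m,cv2.MORPH_CLOSE,np.ones((5,5)))
    cs,_=cv2.findContours(m,cv2.RETR_EXTERNAL,cv2.CHAIN_APPROX_NONE)
    cs=[c for c in cs if cv2.contourArea(c)>300]
    c=min(cs,key=lambda c:np.hypot(*(np.array(cv2.minEnclosingCircle(c)[0])-near)))
    return cv2.convexHull(c)[:,0,:].astype(float)
E
python3 - <<'E'
from h import *
import pickle
V=pickle.load(open('V.pkl','rb'));ci=camera_info('wrist')
def low(c): 
    m=(c[:,1].max()+c[:,1].min())/2; return c[c[:,1]>m+3]
for n,k,z,r in [('lcrown','y',.028,.031),('scrown','y',.028,.023),('lcap','k',.017,.033),('scap','k',.017,.0245)]:
    T,im=V[n];print(n,arcfit(ci,low(cont(im,k,(320,235))),z,r,T))
T,im=pickle.load(open('w10.pkl','rb'))
g=im.max(axis=2)
print('grey cap/plate',g[220:260,300:340].mean(),g[320:340,300:340].mean())
# white boundary of cap vs flange (visible left/right) 
s=snapshot('side')
c=cont(s,'k',(362,355),thr=25);print(c.min(0),c.max(0))
print(s.max(axis=2)[345:365,350:370].mean(),s.max(axis=2)[320:330,300:310].mean())
sc=snapshot('scene')
cv2.imwrite('pics/sc10.png',cv2.resize(sc[140:260,310:470],(800,600),interpolation=cv2.INTER_CUBIC))
E
```

```text
lcrown (array([ 0.48349335, -0.10044233]), np.float64(0.0003580087523083089), array([ 0.48422241, -0.10116349,  0.0301618 ]))
scrown (array([ 0.48407479, -0.23537495]), np.float64(0.00028206349333059587), array([ 0.48346321, -0.23603677,  0.02227199]))
lcap (array([ 0.61311852, -0.10032526]), np.float64(0.0004956175800496845), array([ 0.61421034, -0.09926833,  0.03178597]))
scap (array([ 0.63547345, -0.23366382]), np.float64(0.00044648339217655866), array([ 0.6364518 , -0.23481895,  0.02334059]))
grey cap/plate 37.178125 47.58375
[332. 331.] [395. 383.]
24.3475 37.45
```

View pics/sc10.png

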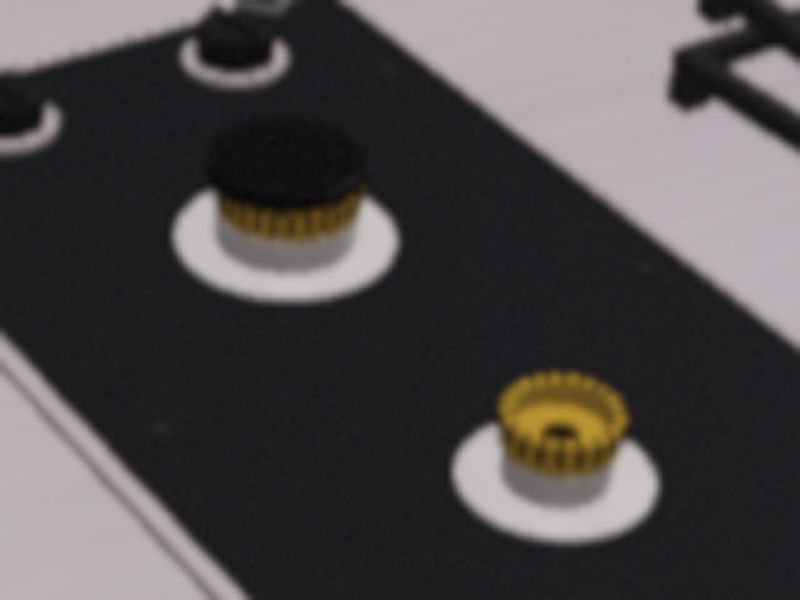

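The scene view also puts the cap about 1.5–2 mm toward (-x,-y). That is along the 45° axis, the one where I'd only estimated the held offset. Remedy: close the jaws on the cap in place at yaw 45°, at the TCP where the crown was released, since the jaws centred the crown on that axis there. First I'll compare the cap, crown and flange columns in the -45° view, because columns carry no perspective bias.

Run:
```python
from h import *
import pickle
T,im=pickle.load(open('w10.pkl','rb'));ci=camera_info('wrist')
hsv=cv2.cvtColor(im,cv2.COLOR_BGR2HSV)
y=cv2.inRange(hsv,(10,80,60),(38,255,255))[170:210,260:390]
ys,xs=np.nonzero(y);print('yellow cols',xs.min()+260,xs.max()+260)
w=(im.min(axis=2)>150).astype(np.uint8);w[:, :200]=0;w[:,420:]=0;w[305:]=0;w[:140]=0
cs,_=cv2.findContours(w,cv2.RETR_EXTERNAL,cv2.CHAIN_APPROX_NONE);c=max(cs,key=cv2.contourArea)
print('flange bbox',cv2.boundingRect(c))
# cap: row spans of dark between flange whites
for r in (225,235,245,255):
    row=np.nonzero(w[r,250:395])[0]+250; gap=np.diff(row); i=gap.argmax(); print(r,row[i],row[i+1],(row[i]+row[i+1])/2)
# apex of the yellow arc: per-row symmetric spans
for r in range(183,192):
    q=np.nonzero(cv2.inRange(hsv,(10,60,40),(38,255,255))[r,260:390])[0]
    if len(q):print(r,q.min()+260,q.max()+260,(q.min()+q.max())/2+260)
cv2.imwrite('pics/w10z.png',cv2.resize(im[145:305,240:400],(600,600),interpolation=cv2.INTER_CUBIC))
def cols(u,z): 
    p=onplane(ci,(u,240),z,T); return p
R=Ro.from_quat(arm.read_eef_rot()).as_matrix();print('tool y',R[:,1].round(2))
```

```text
yellow cols 288 358
flange bbox (250, 154, 144, 120)
225 265 374 319.5
235 261 377 319.0
245 261 378 319.5
255 262 377 319.5
183 319 324 321.5
184 311 332 321.5
185 308 336 322.0
186 306 338 322.0
187 301 339 320.0
188 299 340 319.5
189 298 345 321.5
190 296 347 321.5
191 295 348 321.5
tool y [ 0.71 -0.71 -0.  ]
```

View pics/w10z.png

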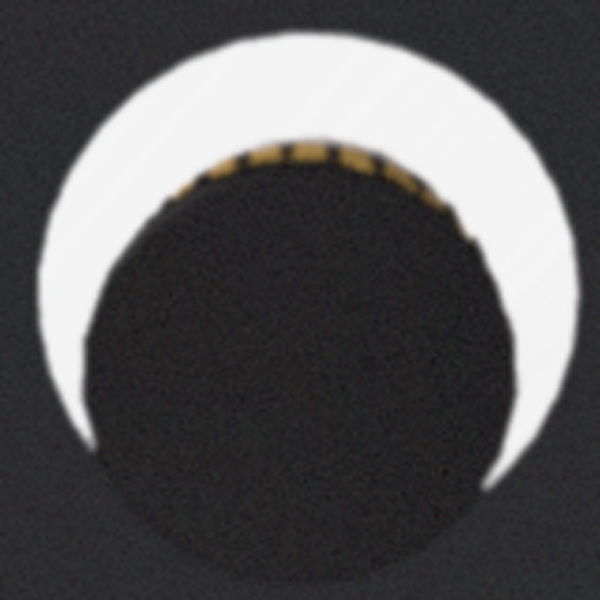

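In the -45° view the flange and crown are at column 321.5 and the cap is at about 319.4, so the cap is also about 1.2 mm off along that axis. I'll centre it with gentle squeezes on both axes at the corrected centre (0.4851, 0.1878).

Run:
```python
from h import *
xy=[.4851,.1878]
for yaw in (-45,45):
    q=best([*xy,.16],np.radians(yaw)); arm.movep([*xy,.16],q)
    arm.line_to([*xy,.104],.1)
    f0=np.array(arm.read_ft_force())
    arm.move_gripper(.7,effort=20)
    print(yaw,arm.read_opening()*85,(np.array(arm.read_ft_force())-f0).round(1))
    arm.move_gripper(.95)
    arm.line_to([*xy,.2],.15)
    im=snapshot('wrist');cv2.imwrite(f'pics/w11_{yaw}.png',im)
    print(arm.read_time())
a=[cv2.resize(cv2.imread(f'pics/w11_{y}.png')[145:305,240:400],(400,400)) for y in (-45,45)]
cv2.imwrite('pics/w11.png',np.hstack(a))
s=snapshot('side');cv2.imwrite('pics/s11.png',cv2.resize(s[290:410,280:440],(800,600)))
```

```text
-45 64.6846089259204 [-1.1  1.1  4.8]
38.075
45 64.06302066007271 [-1.  -0.7  5. ]
41.3083
```

View pics/w11.png

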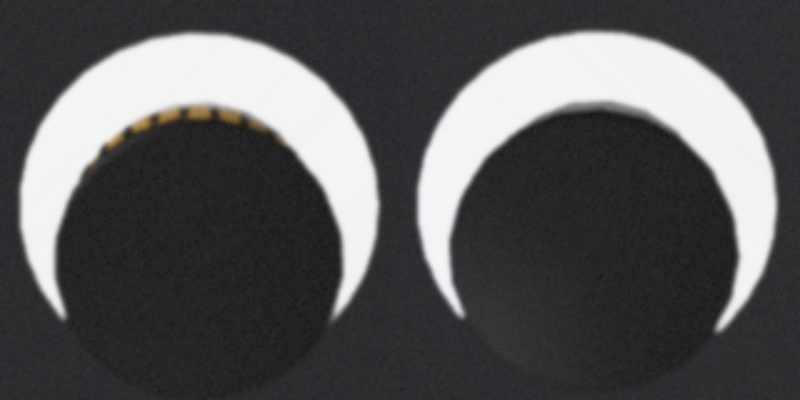

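View pics/s11.png

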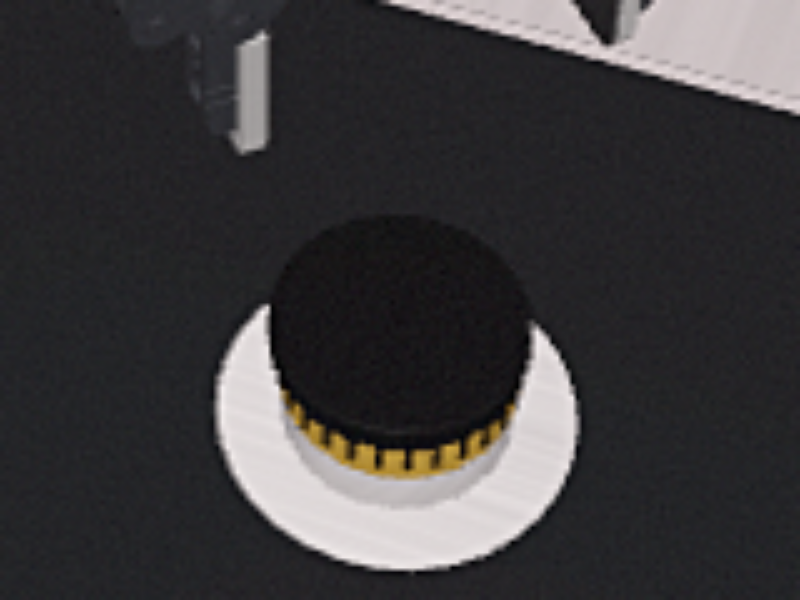

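The large cap is now centred: in the side view the cap's midline is at x = 401.5 and the crown's at about 401. For the small burner I'll view its crown at yaw 45 first, for the unbiased column, then pick the small cap.

Run:
```python
from pickcap import *
xy=[.674,.1987]
q=best([*xy,.2],np.radians(45)); arm.movep([*xy,.2],q); arm.pause(.1)
T=wristT();im=snapshot('wrist');c=cont(im,'y',(320,240));print('bbox',c.min(0),c.max(0))
ym=(c[:,0].min()+c[:,0].max())/2
p=onplane(camera_info('wrist'),(ym,240),.036,T);print('45coord (x+y)',p[0]+p[1],'tcp',sum(arm.read_tool_pos()[:2]))
p=[.6369,-.2353]
arm.movep([*p,.16],best([*p,.16],np.radians(45)))
arm.move_gripper(.78,effort=40)
arm.line_to([*p,.082],.12)
zz=grab(.0755,.35)
im=snapshot('wrist');cv2.imwrite('pics/w12.png',im)
print(zz,arm.read_time())
```

```text
bbox [279. 200.] [356. 276.]
45coord (x+y) 0.8724225102443688 tcp 0.8719633753961228
f [0.2 0.6 0.1]
w 46.58565804929988 [-0.05874798 -0.04058466  3.08632766] z 0.07623265410698027
46.783204543203034
0.07623265410698027 46.675
```

View pics/w12.png

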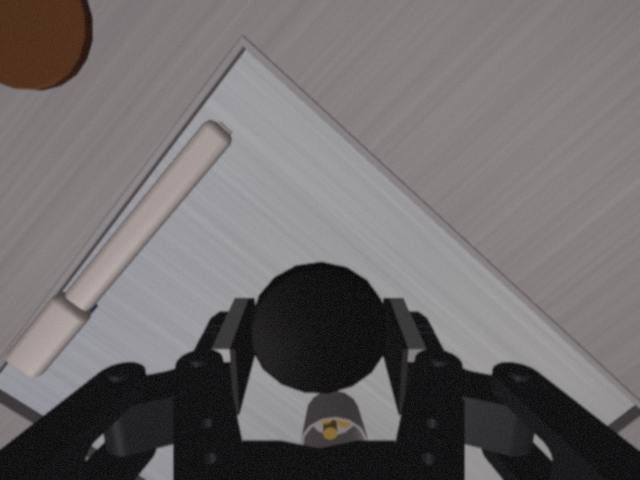

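The small cap is held flat; its top and bottom rows, 263 and 392, cast to an offset of about -0.6 mm along tool z. Place it on the small crown at (0.67386, 0.19856).

Run:
```python
from pickcap import *
R=Ro.from_quat(arm.read_eef_rot()).as_matrix();print(R[:,2].round(2))
off=(-.0006*R[:,2])[:2]
place((.67386,.19856),off,.1070,np.radians(45),fz=8)
s=snapshot('side');cv2.imwrite('pics/s13.png',cv2.resize(s[280:376,160:288],(800,600)))
arm.move_gripper(.78); t=arm.read_tool_pos(); arm.line_to([t[0],t[1],.2],.15)
s=snapshot('side');cv2.imwrite('pics/s14.png',cv2.resize(s[280:376,160:288],(800,600)))
cv2.imwrite('pics/w14.png',cv2.resize(snapshot('wrist')[165:305,240:400],(640,560)));print(arm.read_time())
```

```text
[-0.71  0.71  0.  ]
z 0.117 [-0.4 -0.2 -0.2]
z 0.115 [-0.3  0.3 -0.3]
z 0.113 [0.2 0.2 0.7]
z 0.111 [ 0.8  0.7 -0.3]
z 0.109 [0.4 0.2 0.1]
z 0.107 [ 0.2 -0.1  0.3]
51.6833
```

View pics/s14.png

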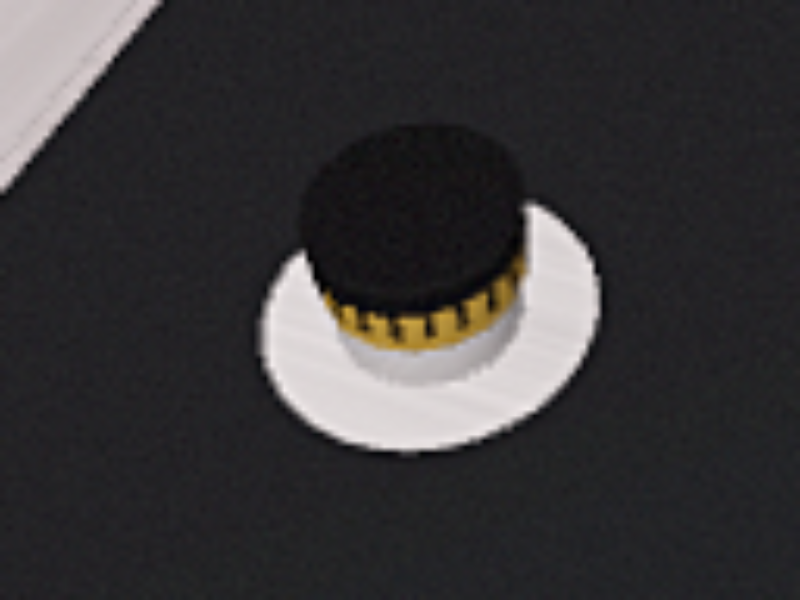

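View pics/w14.png

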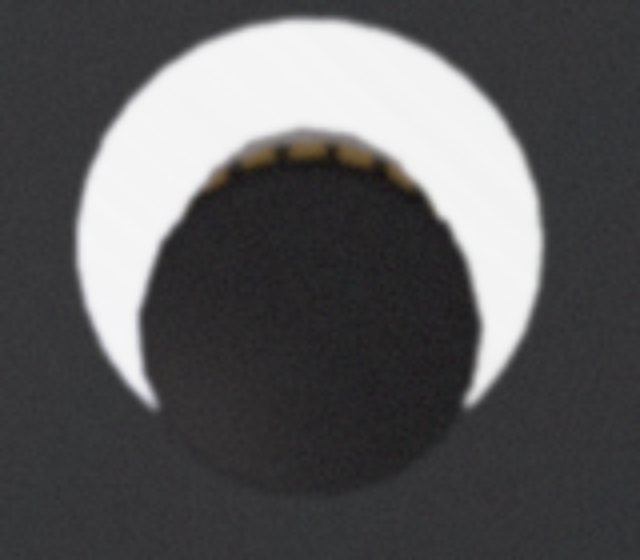

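On the 45° axis the cap and flange columns agree (309.5 against 310), but the side view shows the cap about 2 mm to the left of the crown. I'll squeeze at yaw -45 on the crown's centre.

Run:
```python
from h import *
xy=[.67386,.19856]
q=best([*xy,.2],np.radians(-45)); arm.movep([*xy,.2],q)
arm.line_to([*xy,.107],.1)
f0=np.array(arm.read_ft_force())
arm.move_gripper(.52,effort=20)
print(arm.read_opening()*85,(np.array(arm.read_ft_force())-f0).round(1))
arm.move_gripper(.78); arm.line_to([*xy,.2],.15)
s=snapshot('side');cv2.imwrite('pics/s15.png',cv2.resize(s[280:376,160:288],(800,600)))
cv2.imwrite('pics/w15.png',cv2.resize(snapshot('wrist')[165:305,240:400],(640,560)));print(arm.read_time())
```

```text
47.5067716281126 [-0.9 -0.   4.3]
55.45
```

View pics/s15.png

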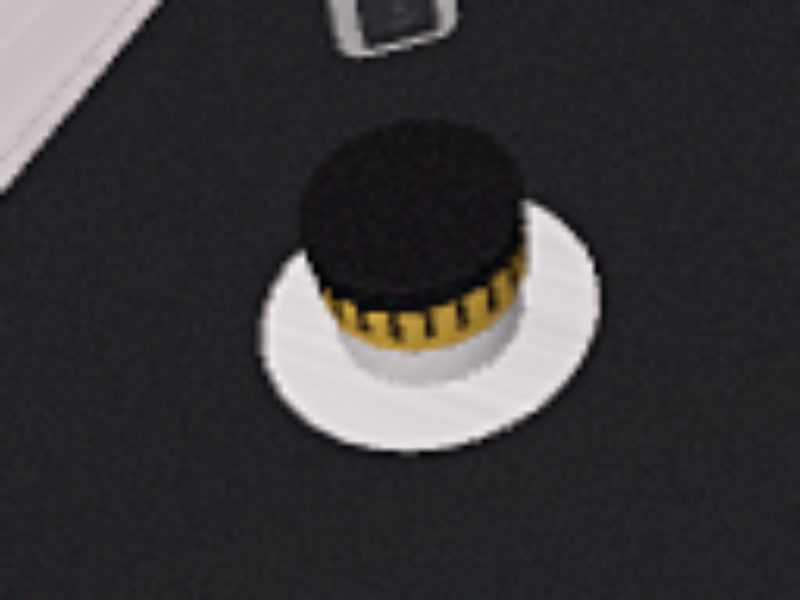

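View pics/w15.png

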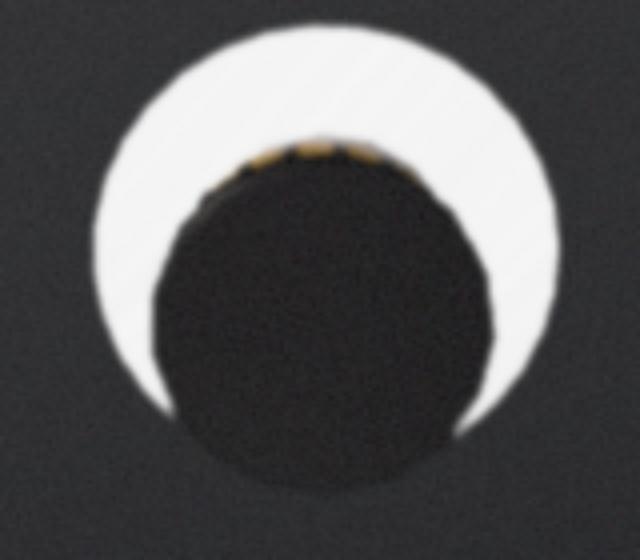

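The wrist -45° view puts the cap about 0.7 mm from the flange centre. In the side view, the remaining leftward lean matches perspective at this column. I'll retreat and do final flatness, centring and bystander checks in all views.

Run:
```python
from h import *
t=arm.read_tool_pos(); 
xy=[.67386,.19856]
arm.movep([*xy,.2],best([*xy,.2],np.radians(45))); 
w=snapshot('wrist')
arm.movep([.5,-.05,.3],best([.5,-.05,.3],np.radians(45))); arm.pause(.3)
sc=snapshot('scene');s=snapshot('side')
cv2.imwrite('pics/f_sc.png',sc);cv2.imwrite('pics/f_s.png',s)
a=cv2.resize(sc[150:260,330:450],(0,0),fx=3.3,fy=3.3,interpolation=cv2.INTER_CUBIC)
b=cv2.resize(w[165:275,260:380],(0,0),fx=3.3,fy=3.3,interpolation=cv2.INTER_CUBIC)
cv2.imwrite('pics/f_z.png',np.hstack([a,b]))
cv2.imwrite('pics/f_g.png',np.clip(cv2.resize(s[280:410,190:410],(0,0),fx=3.6,fy=3.6,interpolation=cv2.INTER_CUBIC).astype(float)*2.5,0,255).astype(np.uint8))
print(arm.read_time())
```

```text
58.2917
```

View pics/f_z.png

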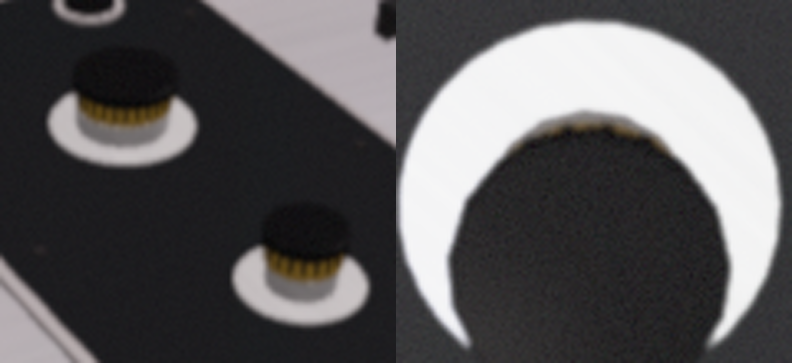

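View pics/f_g.png

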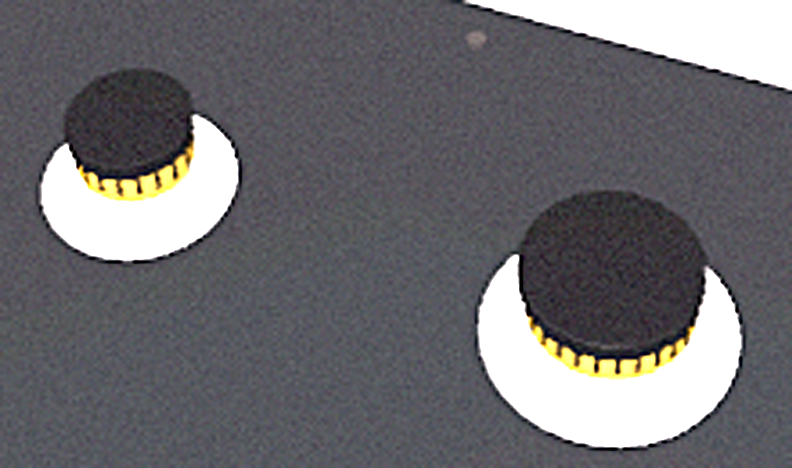

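View pics/f_sc.png

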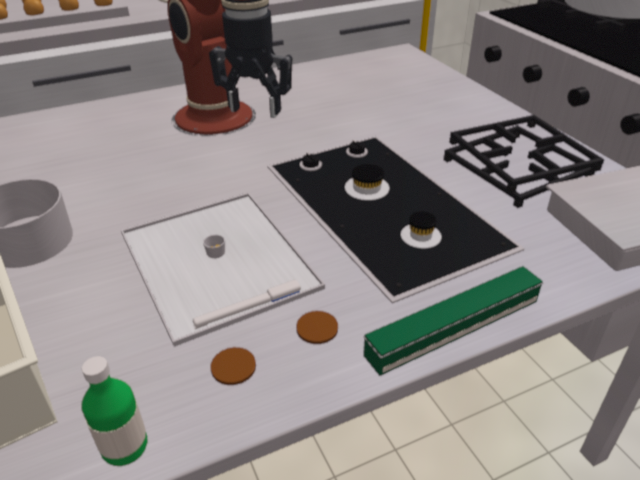

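The final views show both burners stacked flat and centred. The jet cup (214,246), brush and brown discs are where they were in the first image, and the gripper is clear. I'm handing in.

Run:
```python
from h import *
print(arm.read_time()); ticket.finish_job()
```

```text
58.2917
the job is handed in; nothing more can be done
```

Both burners are back together and the job is handed in, at about 58 s on the robot's clock. I put in both crowns first, large then small, then set on the caps, large then small.

- **Crowns:** both went in without contact force. They looked level and fully down in the side view, within about 0.6 mm of the cup centres.
- **Caps:** both first landed about 2 mm off centre. The main cause for the large cap was a perspective error in how I measured it in the gripper. I centred each with gentle squeezes of the gripper.
- **Last checks:** both caps look flat. The large one looks centred to within about 0.6 mm. For the small one the views disagree a little, between roughly 0 and 0.8 mm, which is well inside the 2.5 mm play. I judged flatness and height by eye from the pictures, not by measuring.
- **Other items:** the jet cup, brush and brown look-alikes look unmoved compared with the first picture. The wrist force readings I took stayed around 6 N or less.

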